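# Return a battery pack to the gap in a full charging dock

### The arm

A 6-joint arm with a two-finger parallel gripper is mounted at the origin on a cart in front of the work surface, level with it; the furniture and walls round the work are solid. World frame = base frame: x ahead of the robot, y to its left, z up, the work surface at z = 0. Lengths are in m, angles in degrees, forces in N, time in s.
With the tool pointing down it reaches from about 0.275 to 0.875 m from the base axis. Payload 12.5 kg.
Tool frame: the origin (TCP) lies between the finger pads; the fingertips stand nose_length ahead of it and the grasp point (between the pads) is the TCP (nose_length is the distance from the TCP to the fingertips, in m); z points along the fingers, y is the direction in which the jaws open and shut (so a half turn about z gives the same grasp; the last joint's range is limited). The gripper opens to 85 mm and grips with 20 to 120 N. Pads are 22 mm wide; open, the fingers measure 114 mm over their backs; the gripper's body (76 mm by 85 mm) begins 54 mm behind the grasp point. The pads swing forward as they close: fully open they stand 13 mm farther back than shut.
Start: joints at [63.908, 20.094, 94.641, -0, 65.266, -4.847], TCP at [0.199, 0.513, 0.25] pointing down, gripper open.
Joint ranges: [-157.81, 157.81], [-45, 120.19], [0.68, 151.7], [-89.99, 269.99], [4.06, 180], [-164.3, 164.3]. Speed limits (degrees/s): [127.2, 127.2, 159.86, 180, 180, 180].

### API

Orientations are given as a 3x3 rotation matrix whose columns are the frame's x, y, z axes.
In Python, from rig import observe, snapshot, camera_params, finish_job, nose_length gives the robot as it stands.
- The arm moves only by the tool jog_arm, never from a script. Its argument "plan" is a list of rows, each an object of numbers: "dx", "dy", "dz": the shift along the tool's x, y, z in mm; "spin": the turn about the tool's z in rad. A call has 1 to 8 rows; each row is the pose to reach, as a shift and turn from the pose commanded when the call began, along the tool's axes at that moment; what a row does not reach only later rows make up. A row lasts 1/10 s, in which the tool goes at most 50 mm and 8.59 degrees, less where a joint would pass 70% of its speed; a pose out of reach is approached as far as the arm can. A call with a gripper value outside its range is refused whole. "fingers" is the opening, from -1 (shut) to 1 (fully open), so that 0 is half open, set as the call begins (left out, the last holds). The fingers move at their own pace and stop on an object; the grip force is fixed at half the most. Time passes only in rows, so rows that repeat a pose let the fingers close. It gives the time, the measured TCP pose, the force and the opening at its end, in the units of the state.
- observe(): the state, without advancing time (a new reading comes with each control period).
- snapshot(name): name is "scene" or "side" or "wrist"; returns the picture (420x560x3 uint8, blue, green, red); there is no depth.
- camera_params(name): a dict with "camera_matrix" (3x3 intrinsics, pixels), "world_to_cam" (4x4, takes a point from world to camera coordinates); the wrist camera has in their place "hand_eye" (4x4, takes a point from camera to tool coordinates, whose origin is the TCP and whose axes are the flange's). Camera axes: x right, y down, z forward; pixel columns grow to the right and rows downward; lengths in m; the calibration is good to about 2 mm. The wrist camera is an equidistant fisheye: a pixel r from the principal point sees the ray r / f radians off the axis. A picture is of the moment at which its call begins: read the wrist's pose just before it. camera_params takes no time and is no camera call.
- finish_job(): hands the job in, once; it reports no verdict.
The state is a dict: "clock": time; "joint_pos": joint angles; "joint_vel": joint speeds; "effort": joint torques, N m; "tcp_pos": TCP position; "orientation": TCP orientation; "contact_force": force on the tool from outside, world axes, zero at the start; "ft_torque": the same for the moment, N m; "finger_gap": finger opening in m.
Only numpy, scipy, OpenCV 4.12 (cv2) and the standard library are available. Lean on these libraries where they do the work, as an engineer would, in place of code of your own. Each camera call takes 0.05 s, during which the arm holds its last target. There are 200 camera calls.

### The job

Stand the loose battery pack up on end on the open desk, contacts down, and let go of it; then take it again from above by its two narrow sides and lower it gently into the one empty bay of the charging dock, upright and fully home like the others. Do not shift or tip the packs beside it, and leave the aerosol can, the jar and the tape roll where they are.

Things in the scene. Friction and masses are not known exactly. Their poses are not given: they have to be found in the camera images.
- pack_center (a point): Loose battery pack, grey with an orange cap at one end and three brass contacts at the other (its foot): 56 mm wide (its x), 92 mm long (its y, from contact end to orange end), 28 mm thick (its z), edges rounded 3 mm, about 0.2 kg, rigid, flat sides. This point is its centre. At the start it lies flat on the desk, its z up.
- dock: Fixed charging dock, black base 88 (x) x 178 (y) x 12 mm high with grey trim; origin under its centre, y along the row, z up. Five bays without dividers at y = -60 to 60 mm, every 30 mm, floor 12 mm up. Lips along the long sides: inner faces at x = +-30.5 mm, tops 21 mm above the desk. End cheeks: inner faces at y = +-76.5 mm, 8 mm thick, tops 77 mm above the desk.
- bay_floor (a point): The dock's one empty bay (one of the three inner ones): middle of its floor, 12 mm above the desk, where three brass strips show; axes as the dock's. The opening between the packs beside it is about 32 mm along y: a pack goes in with its thickness along y and its width along x. A seated pack's centre is 46 mm above this point.
- neighbour_a_center (a point): Centre of a loose pack already standing in the dock, contacts down: the same kind, 56 (x) x 28 (y) x 92 mm high (z), its orange top 104 mm above the desk; nothing holds it but its own weight (about 0.2 kg) and 2 mm of space to the next.
- neighbour_b_center (a point): Centre of a loose pack already standing in the dock, contacts down: the same kind, 56 (x) x 28 (y) x 92 mm high (z), its orange top 104 mm above the desk; nothing holds it but its own weight (about 0.2 kg) and 2 mm of space to the next.
- neighbour_c_center (a point): Centre of a loose pack already standing in the dock, contacts down: the same kind, 56 (x) x 28 (y) x 92 mm high (z), its orange top 104 mm above the desk; nothing holds it but its own weight (about 0.2 kg) and 2 mm of space to the next.
- neighbour_d_center (a point): Centre of a loose pack already standing in the dock, contacts down: the same kind, 56 (x) x 28 (y) x 92 mm high (z), its orange top 104 mm above the desk; nothing holds it but its own weight (about 0.2 kg) and 2 mm of space to the next.
- aerosol: Bystander: upright aerosol can, white and green, 52 mm diameter, 171 mm high, loose; origin under its centre.
- jar: Bystander: small white jar with a red lid, 48 mm diameter, 60 mm high, loose; origin under its centre.
- yellow_roll: Bystander: roll of yellow tape lying flat, 52 mm diameter, 36 mm high, loose; origin under its centre.

How it is judged (in metres and radians):
On the way, in this order (a step that is already met when the one before it is completed fails the run):
1. the pack stands by itself on the desk, contacts down, let go (angle between pack_center's own y axis and vertical below 0.15 rad and height (world z) of pack_center below 0.05 m and contact force between pack and the fingers below 0.05 N and linear speed of pack below 0.03 m/s), for 0.2 s.
2. the pack, upright, has entered the empty bay (angle between pack_center's own y axis and vertical below 0.2 rad and horizontal distance between pack_center and bay_floor below 0.01 m and z of pack_center in the frame of bay_floor below 0.075 m), for 0.05 s.
At the end, for the whole second after the job is handed in: The pack rests released in the empty bay, contacts down: within 5 mm of its centre along x and y, 3 mm of the floor, 0.07 rad of upright, 0.1 rad of square; dock packs moved under 6 mm and within 0.07 rad of upright; can, jar and roll moved under 15 mm and tilted under 0.1 rad (angle between pack_center's own y axis and vertical below 0.07 rad and angle between the x axis of pack_center and the x axis of bay_floor, either way round below 0.1 rad and x of pack_center in the frame of bay_floor between -0.005 and 0.005 m and y of pack_center in the frame of bay_floor between -0.005 and 0.005 m and z of pack_center in the frame of bay_floor between 0.043 and 0.049 m and contact force between pack and the fingers below 0.05 N and linear speed of pack below 0.02 m/s and distance of each of neighbour_a_center, neighbour_b_center, neighbour_c_center, neighbour_d_center from where it was at the start of the episode below 0.006 m and angle between each of neighbour_a_center, neighbour_b_center, neighbour_c_center, neighbour_d_center's own z axis and vertical below 0.07 rad and distance of each of aerosol, jar, yellow_roll from where it was at the start of the episode below 0.015 m and angle between each of aerosol, jar, yellow_roll's own z axis and vertical below 0.1 rad); the robot touches nothing.
It fails at once if a pack in the dock is shifted by more than 12 mm or tipped by more than 0.2 rad (distance of any of neighbour_a_center, neighbour_b_center, neighbour_c_center, neighbour_d_center from where it was at the start of the episode above 0.012 m or angle between any of neighbour_a_center, neighbour_b_center, neighbour_c_center, neighbour_d_center's own z axis and vertical above 0.2 rad).
It fails at once if the can, jar or tape roll is pushed more than 20 mm or knocked over (distance of any of aerosol, jar, yellow_roll from where it was at the start of the episode above 0.02 m or angle between any of aerosol, jar, yellow_roll's own z axis and vertical above 0.4 rad).
It fails at once if the pack is dropped or rammed into the dock (over 40 N) (contact force between pack and dock above 40 N).
It also fails if it takes over 61 s, if anything falls off the work surface, if the arm or the gripper's body presses on something with over 40 N, if the wrist force passes 120 N, or if a joint passes its speed limit or range.

## Working session

There is one attempt and no reset: what is moved stays moved. The work goes in short steps, Python scripts to look and compute and a tool call to move; the robot and the scene stay as the last step left them, time stands still between calls to the robot, and variables do not carry over. Pictures are saved under pics/ and viewed, about 8 in all and at most 12, crops included, and the job is handed in when it is done.

Besides the shell and the picture viewer there is one more tool, called after "Emit:" as name(argument=value, ...) on one line, values as JSON. jog_arm: Moves the arm, as the interface text tells. Its arguments: {"type":"object","properties":{"plan":{"type":"array","items":{"type":"object","properties":{"dx":{"type":"number"},"dy":{"type":"number"},"dz":{"type":"number"},"spin":{"type":"number"}}}},"fingers":{"type":"number"}},"required":["plan"]}

```bash
ls; mkdir -p pics; python3 - <<'E'
from rig import *
import cv2, numpy as np
np.set_printoptions(precision=4,suppress=True)
print(observe()); print(nose_length() if callable(nose_length) else nose_length)
for n in("scene","side","wrist"):
    cv2.imwrite(f"pics/{n}0.png",snapshot(n)); print(n,camera_params(n))
E
```

```text
pics
{'clock': 0.0, 'joint_pos': array([63.9106, 20.1237, 94.6773, -0.0001, 65.2668, -4.8464]), 'joint_vel': array([ 0.0126,  0.0031,  0.0321, -0.0227,  0.0809,  0.0665]), 'effort': array([ -0.0011, -50.6109, -29.1396,  -0.0001,   0.0046,   0.    ]), 'tcp_pos': array([0.1991, 0.5124, 0.2498]), 'orientation': array([[-0.9321,  0.3623, -0.0005],
       [ 0.3623,  0.9321, -0.0011],
       [ 0.0001, -0.0012, -1.    ]]), 'contact_force': array([-0.0716,  0.1322, -1.1714]), 'ft_torque': array([-0.0204, -0.0361, -0.0212]), 'finger_gap': 0.0857370340690028}
0.019
scene {'camera_matrix': array([[382.5712,   0.    , 276.4799],
       [  0.    , 382.5712, 207.3664],
       [  0.    ,   0.    ,   1.    ]]), 'world_to_cam': array([[ 0.8377, -0.5457, -0.0208, -0.3848],
       [-0.3882, -0.5683, -0.7255,  0.3372],
       [ 0.3841,  0.6158, -0.6879,  0.5946],
       [ 0.    ,  0.    ,  0.    ,  1.    ]])}
side {'camera_matrix': array([[427.6006,   0.    , 277.8368],
       [  0.    , 427.6006, 216.52  ],
       [  0.    ,   0.    ,   1.    ]]), 'world_to_cam': array([[ 0.9358, -0.3526,  0.0008, -0.4612],
       [-0.1273, -0.3399, -0.9318,  0.1733],
       [ 0.3288,  0.8719, -0.363 ,  0.7021],
       [ 0.    ,  0.    ,  0.    ,  1.    ]])}
wrist {'camera_matrix': array([[325.1923,   0.    , 282.1162],
       [  0.    , 325.1923, 209.7185],
       [  0.    ,   0.    ,   1.    ]]), 'hand_eye': array([[ 0.0009, -0.966 , -0.2587,  0.0668],
       [ 1.    ,  0.0007,  0.0008, -0.    ],
       [-0.0006, -0.2587,  0.966 , -0.1236],
       [ 0.    ,  0.    ,  0.    ,  1.    ]])}
```

View pics/scene0.png

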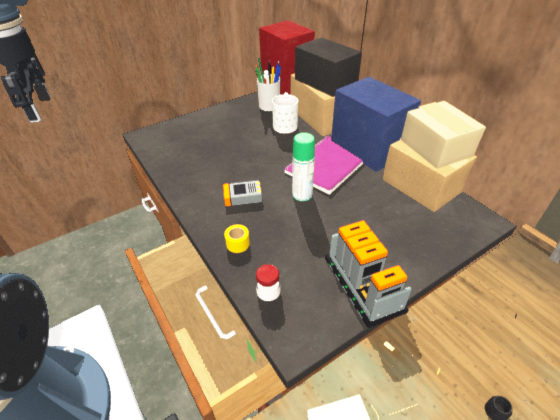

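View pics/wrist0.png

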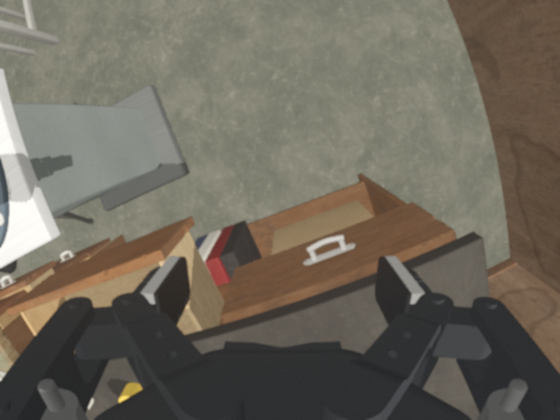

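The wide view shows the pack at about (243,193) with its orange end on the left. The dock is at about (370,270) with the empty bay around (378,272), the can at (303,168), the roll at (237,238) and the jar at (268,283). The wrist view shows only the drawers and the desk edge.

```bash
python3 - <<'E'
import cv2,numpy as np
a=cv2.imread("pics/scene0.png"); b=cv2.imread("pics/side0.png")
c=cv2.resize(a[170:220,215:275],(480,400),interpolation=cv2.INTER_CUBIC)
d=cv2.resize(a[215:325,320:420],(364,400),interpolation=cv2.INTER_CUBIC)
cv2.imwrite("pics/crop0.png",cv2.resize(np.hstack([c,d]),(800,379)))
E
```

```text
(no output)
```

View pics/side0.png

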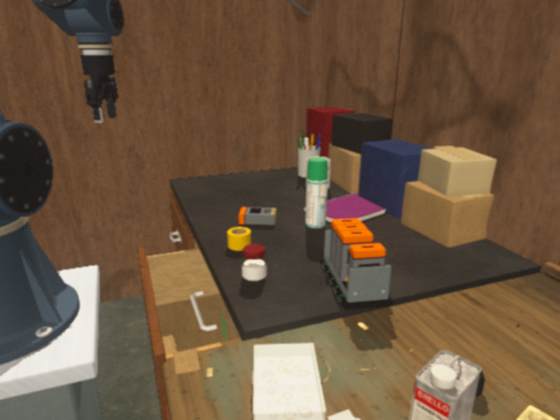

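View pics/crop0.png

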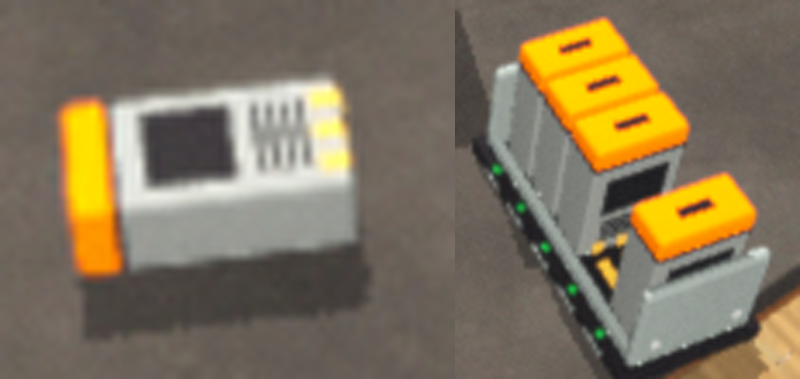

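The side view shows the pack at about (258,216), orange end left. The crop gives clear corners for the pack's top face and for the dock: three packs at the far side, then the gap, then one near pack.

```bash
cat > h.py <<'E'
from rig import *
import cv2, numpy as np
from scipy.optimize import least_squares
np.set_printoptions(precision=4,suppress=True)
def proj(n,P):
    c=camera_params(n);P=np.atleast_2d(P);T=c["world_to_cam"];q=P@T[:3,:3].T+T[:3,3]
    q=q@c["camera_matrix"].T; return q[:,:2]/q[:,2:]
def wproj(st,P):
    c=camera_params("wrist");H=c["hand_eye"];K=c["camera_matrix"]
    t=(np.atleast_2d(P)-st["tcp_pos"])@st["orientation"]; q=(t-H[:3,3])@H[:3,:3]
    r=np.hypot(q[:,0],q[:,1]);th=np.arctan2(r,q[:,2])
    return np.c_[K[0,2]+K[0,0]*th*q[:,0]/r,K[1,2]+K[1,1]*th*q[:,1]/r]
def place(p,L):
    c,s=np.cos(p[2]),np.sin(p[2]);L=np.atleast_2d(L)
    return np.c_[p[0]+c*L[:,0]-s*L[:,1],p[1]+s*L[:,0]+c*L[:,1],L[:,2]]
def fit(f,L,uv,p0):
    r=least_squares(lambda p:(f(place(p,L))-uv).ravel(),p0,loss="soft_l1",f_scale=1.5)
    return r.x,(f(place(r.x,L))-uv)
def ground(n,uv,z):
    c=camera_params(n);T=c["world_to_cam"];d=T[:3,:3].T@np.linalg.solve(c["camera_matrix"],[*uv,1]);o=-T[:3,:3].T@T[:3,3]
    return o+d*(z-o[2])/d[2]
E
python3 - <<'E'
from h import *
a=lambda X,Y:(215+X/7.58,170+Y/7.58)
b=lambda X,Y:(320+(X-455)/3.45,215+Y/3.45)
# frame: local x = pack x, y = foot->orange
f=lambda P:proj("scene",P)
uv=np.array([a(62,103),a(72,207),a(335,83),a(352,185),a(80,272),a(355,242)])
g=[ground("scene",u,.028)for u in uv[:4]];print(np.array(g))
c=np.mean(g,0);v=(g[0]+g[1]-g[2]-g[3]);yaw=np.arctan2(v[1],v[0])-np.pi/2
# far corners: decide x sign by geometry
m=np.array([[1,0],[0,1]])
best=None
for s in(1,-1):
    L=np.array([[s*28,46,28],[-s*28,46,28],[s*28,-46,28],[-s*28,-46,28],[-s*28,46,0],[-s*28,-46,0]])/1e3
    x,r=fit(f,L,uv,[c[0],c[1],yaw]);print("pack",s,x,np.degrees(x[2]),np.abs(r).max(0))
uv=np.array([b(728,175),b(633,210),b(605,18),b(520,42),b(688,130),b(473,140),b(628,378),b(757,325)])
for e in(1,-1):
  L=np.array([[28*e,-74,104],[-28*e,-46,104],[28*e,74,104],[-28*e,74,104],[28*e,-14,104],[-44*e,89,12],[-44*e,-89,0],[44*e,-89,12]])/1e3
  g0=ground("scene",(365,280),.05)
  for y0 in(0,1,2,3,-1,-2):
    x,r=fit(f,L,uv,[g0[0],g0[1],y0])
    if np.abs(r).max()<8:print("dock",e,x,np.degrees(x[2]),r.round(1).tolist());break
for n,u,z in(("can",(303,140),.171),("jar",(267,272),.06),("roll",(237,232),.036)):print(n,ground("scene",u,z))
# side check
E
```

```text
[[0.5062 0.3174 0.028 ]
 [0.485  0.2692 0.028 ]
 [0.5866 0.2747 0.028 ]
 [0.5645 0.2276 0.028 ]]
pack 1 [0.5364 0.2734 1.1191] 64.12230623947065 [0.6461 1.2707]
pack -1 [0.5128 0.2295 1.0493] 60.12209849834501 [ 2.9294 28.1949]
can [0.6563 0.1886 0.171 ]
jar [0.4401 0.0011 0.06  ]
roll [0.4518 0.1444 0.036 ]
```

```bash
python3 - <<'E'
from h import *
b=lambda X,Y:(320+(X-455)/3.45,215+Y/3.45)
f=lambda P:proj("scene",P)
uv=np.array([b(728,175),b(633,210),b(605,18),b(520,42),b(688,130),b(473,140),b(628,378),b(757,325)])
L=np.array([[28,-46,104],[-28,-46,104],[28,74,104],[-28,74,104],[28,-14,104],[-44,89,12],[-44,-89,0],[44,-89,12]])/1e3
g0=ground("scene",(365,280),.05)
for y0 in(0,1,2,3,-1,-2):
    x,r=fit(f,L,uv,[g0[0],g0[1],y0])
    if np.abs(r).max()<8:print("dock",x,np.degrees(x[2]),r.round(1).tolist(),"bay",place(x,[[0,-.03,.012]]));break
st=observe();R=st["orientation"]
# target: TCP above pack, camera sees it. yaw of tool y along pack x (64.1deg)
print("tool y yaw",np.degrees(np.arctan2(R[1,1],R[0,1])))
print("tool delta to above pack (mm)",R.T@(np.array([.536,.273,.20])-st["tcp_pos"])*1e3)
E
```

```text
dock [ 0.6074 -0.094  -0.2017] -11.554905237720897 [[-0.0, -1.0], [-0.0, -1.3], [0.1, -0.2], [-0.5, 0.8], [1.3, -0.9], [-0.8, -0.4], [-2.1, 5.0], [2.5, 0.7]] bay [[ 0.6014 -0.1234  0.012 ]]
tool y yaw 68.7559820803269
tool delta to above pack (mm) [-400.6845 -101.0587   49.9561]
```

Emit:
jog_arm(plan=[{"dx":-50,"dy":-13,"dz":6,"spin":0.01},{"dx":-100,"dy":-26,"dz":12,"spin":0.02},{"dx":-150,"dy":-39,"dz":18,"spin":0.03},{"dx":-200,"dy":-52,"dz":24,"spin":0.04},{"dx":-250,"dy":-65,"dz":30,"spin":0.05},{"dx":-300,"dy":-78,"dz":36,"spin":0.06},{"dx":-345,"dy":-90,"dz":43,"spin":0.07},{"dx":-380,"dy":-100,"dz":50,"spin":0.081}])

```text
clock: 0.95
tcp_pos: [0.5189, 0.2801, 0.2]
orientation: [[-0.899, 0.437, 0.0], [0.437, 0.899, 0.0], [-0.0, 0.0, -1.0]]
contact_force: [-0.7, 0.8, -0.3]
finger_gap: 0.0854
```

Emit:
jog_arm(plan=[{"dx":0,"dy":0,"dz":0,"spin":0},{"dx":0,"dy":0,"dz":0,"spin":0},{"dx":0,"dy":0,"dz":0,"spin":0}])

```text
clock: 1.25
tcp_pos: [0.5165, 0.2823, 0.2003]
orientation: [[-0.9, 0.436, -0.0], [0.436, 0.9, 0.0], [0.0, -0.0, -1.0]]
contact_force: [0.1, 0.2, 0.1]
finger_gap: 0.0853
```

```bash
python3 - <<'E'
from h import *
st=observe();im=snapshot("wrist")
import pickle;pickle.dump(st,open("w1.pkl","wb"));cv2.imwrite("pics/wrist1.png",im);print(st["clock"],st["tcp_pos"],st["orientation"],st["finger_gap"])
p=[.5364,.2734,1.1191]
print(wproj(st,place(p,np.array([[28,46,28],[-28,46,28],[28,-46,28],[-28,-46,28]])/1e3)))
E
```

```text
1.25 [0.5165 0.2823 0.2003] [[-0.9     0.4359 -0.0004]
 [ 0.4359  0.9     0.0001]
 [ 0.0004 -0.0001 -1.    ]] 0.08527939445630087
[[313.2387 171.4556]
 [252.3566 171.3547]
 [310.6698 263.5217]
 [254.5299 263.4613]]
```

View pics/wrist1.png

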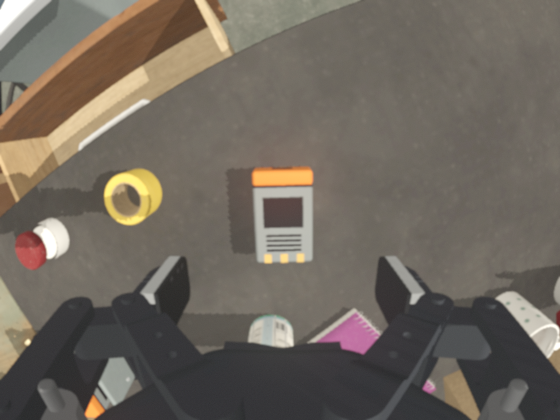

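The pack's corners are at (253,168), (313,168), (311,263) and (255,263). That is within about 2 px of the prediction, so the pose is good. I'll go down onto the orange end and take a light grip, so the pack can pivot between the pads.

Emit:
jog_arm(plan=[{"dx":14,"dy":1,"dz":40},{"dx":14,"dy":1,"dz":85},{"dx":14,"dy":1,"dz":130},{"dx":14,"dy":1,"dz":155},{"dx":14,"dy":1,"dz":170},{"dx":14,"dy":1,"dz":170},{"dx":14,"dy":1,"dz":170}])

```text
schema error: expected keys dx, dy, dz, spin
```

Emit:
jog_arm(plan=[{"dx":0},{"dx":0},{"dx":0},{"dx":0},{"dx":0},{"dx":0}], fingers=0.32)

```text
schema error: expected keys dx, dy, dz, spin
```

Emit:
jog_arm(plan=[{"dx":0},{"dx":0},{"dx":0}], fingers=0.29)

```text
schema error: expected keys dx, dy, dz, spin
```

Emit:
jog_arm(plan=[{"dx":14,"dy":1,"dz":40,"spin":0},{"dx":14,"dy":1,"dz":85,"spin":0},{"dx":14,"dy":1,"dz":130,"spin":0},{"dx":14,"dy":1,"dz":155,"spin":0},{"dx":14,"dy":1,"dz":170,"spin":0},{"dx":14,"dy":1,"dz":170,"spin":0},{"dx":14,"dy":1,"dz":170,"spin":0}])

```text
clock: 2.0
tcp_pos: [0.5054, 0.2894, 0.0315]
orientation: [[-0.9, 0.436, 0.001], [0.436, 0.9, 0.001], [-0.001, 0.001, -1.0]]
contact_force: [0.4, -0.0, 0.6]
finger_gap: 0.0855
```

Emit:
jog_arm(plan=[{"dx":0,"dy":0,"dz":0,"spin":0},{"dx":0,"dy":0,"dz":0,"spin":0},{"dx":0,"dy":0,"dz":0,"spin":0},{"dx":0,"dy":0,"dz":0,"spin":0},{"dx":0,"dy":0,"dz":0,"spin":0},{"dx":0,"dy":0,"dz":0,"spin":0}], fingers=0.32)

```text
clock: 2.6
tcp_pos: [0.5051, 0.2887, 0.0303]
orientation: [[-0.9, 0.437, 0.0], [0.437, 0.9, 0.0], [-0.0, 0.0, -1.0]]
contact_force: [-0.2, 0.1, 0.1]
finger_gap: 0.0562
```

Emit:
jog_arm(plan=[{"dx":0,"dy":0,"dz":0,"spin":0},{"dx":0,"dy":0,"dz":0,"spin":0},{"dx":0,"dy":0,"dz":0,"spin":0}], fingers=0.29)

```text
clock: 2.9
tcp_pos: [0.5051, 0.2888, 0.0305]
orientation: [[-0.9, 0.437, 0.0], [0.437, 0.9, 0.0], [-0.0, 0.0, -1.0]]
contact_force: [-0.0, -1.4, 5.7]
finger_gap: 0.0556
```

Emit:
jog_arm(plan=[{"dx":0,"dy":0,"dz":-6,"spin":0},{"dx":-1,"dy":0,"dz":-12,"spin":0},{"dx":-2,"dy":0,"dz":-18,"spin":0},{"dx":-4,"dy":0,"dz":-24,"spin":0},{"dx":-6,"dy":0,"dz":-30,"spin":0},{"dx":-8,"dy":0,"dz":-35,"spin":0},{"dx":-10,"dy":0,"dz":-40,"spin":0},{"dx":-10,"dy":0,"dz":-40,"spin":0}])

```text
clock: 3.7
tcp_pos: [0.5146, 0.2844, 0.0711]
orientation: [[-0.9, 0.437, 0.001], [0.437, 0.9, 0.001], [-0.001, 0.001, -1.0]]
contact_force: [-0.0, 0.9, -2.1]
finger_gap: 0.0556
```

```bash
python3 - <<'E'
from h import *
st=observe();a=snapshot("wrist");b=snapshot("side");s=snapshot("scene")
print(st["tcp_pos"],st["contact_force"],st["ft_torque"])
c=cv2.resize(b[140:260,200:320],(400,400),interpolation=cv2.INTER_CUBIC)
d=cv2.resize(s[110:230,185:305],(400,400),interpolation=cv2.INTER_CUBIC)
cv2.imwrite("pics/lift.png",np.hstack([c,d]))
E
```

```text
[0.5146 0.2844 0.0711] [-0.0124  0.9054 -2.0945] [ 0.0489  0.0473 -0.0461]
```

View pics/lift.png

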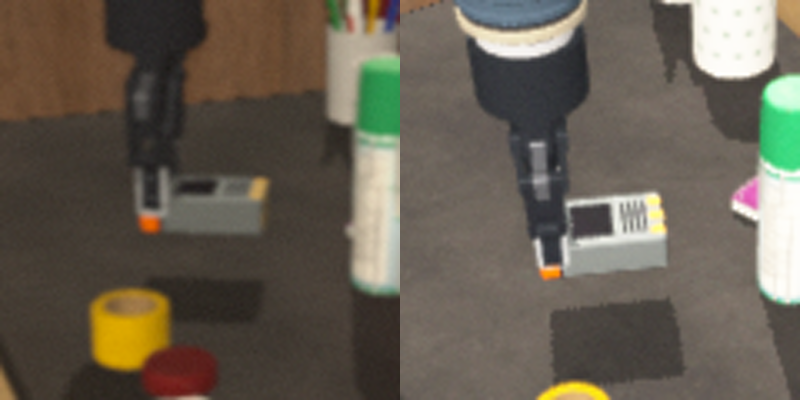

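The pack came up level, at about (200,205) in the left crop and (605,235) in the right, with its shadow separated, so it isn't pivoting yet. I'll loosen the grip in small steps until gravity swings it.

Emit:
jog_arm(plan=[{"dx":0,"dy":0,"dz":0,"spin":0},{"dx":0,"dy":0,"dz":0,"spin":0}], fingers=0.3)

```text
clock: 4.05
tcp_pos: [0.5139, 0.2843, 0.07]
orientation: [[-0.9, 0.437, -0.0], [0.437, 0.9, -0.0], [0.0, -0.0, -1.0]]
contact_force: [0.2, 0.4, -1.9]
finger_gap: 0.0553
```

```bash
cat > d.py <<'E'
from h import *
import os,sys
st=observe();s=snapshot("side");o=np.load("last.npy") if os.path.exists("last.npy") else s
np.save("last.npy",s)
# brass/foot position: bright non-yellow grey body region centroid right of finger
d=cv2.absdiff(s,o)[180:240,240:300].max(2);print((d>40).sum(),st["finger_gap"],st["contact_force"],st["ft_torque"])
E
python3 d.py
```

```text
0 0.055254065711014495 [ 0.2208  0.4416 -1.8874] [ 0.0372  0.0248 -0.0192]
```

Emit:
jog_arm(plan=[{"dx":0,"dy":0,"dz":0,"spin":0},{"dx":0,"dy":0,"dz":0,"spin":0}], fingers=0.305)

```text
clock: 4.3
tcp_pos: [0.514, 0.2844, 0.0702]
orientation: [[-0.9, 0.437, -0.0], [0.437, 0.9, -0.0], [0.0, -0.0, -1.0]]
contact_force: [-0.1, 0.8, -2.0]
finger_gap: 0.056
```

```bash
python3 d.py
```

```text
0 0.05597510822008465 [-0.1062  0.7503 -1.9705] [0.0817 0.0424 0.0009]
```

Emit:
jog_arm(plan=[{"dx":0,"dy":0,"dz":0,"spin":0},{"dx":0,"dy":0,"dz":0,"spin":0}], fingers=0.309)

```text
clock: 4.55
tcp_pos: [0.5142, 0.2844, 0.0704]
orientation: [[-0.9, 0.437, 0.0], [0.437, 0.9, 0.0], [-0.0, 0.0, -1.0]]
contact_force: [0.7, 0.5, -1.6]
finger_gap: 0.0565
```

```bash
python3 d.py
```

```text
444 0.05646911972638017 [ 0.6638  0.5398 -1.5764] [-0.0059 -0.0911 -0.0441]
```

Something changed at 0.309. I'll look.

```bash
python3 - <<'E'
from h import *
b=np.load("last.npy");s=snapshot("scene")
c=cv2.resize(b[140:260,200:320],(400,400),interpolation=cv2.INTER_CUBIC)
d=cv2.resize(s[110:230,185:305],(400,400),interpolation=cv2.INTER_CUBIC)
cv2.imwrite("pics/loose.png",np.hstack([c,d]))
E
```

```text
(no output)
```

View pics/loose.png

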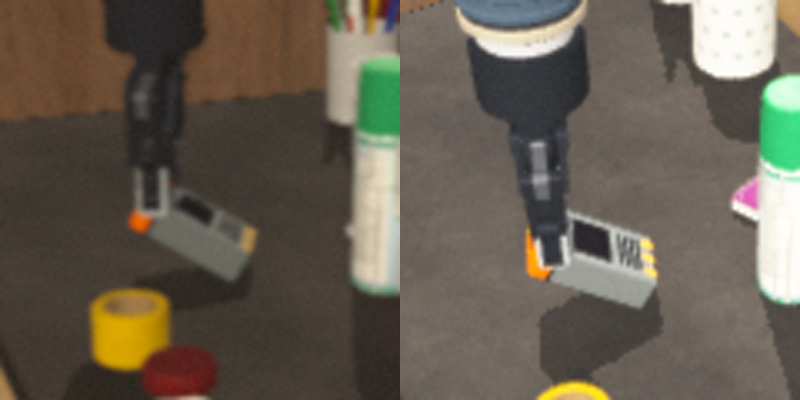

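The pack has pivoted about 35° with its foot down and is still held. I'll raise it slowly and let it swing further.

Emit:
jog_arm(plan=[{"dx":0,"dy":0,"dz":-5,"spin":0},{"dx":0,"dy":0,"dz":-10,"spin":0},{"dx":0,"dy":0,"dz":-15,"spin":0},{"dx":0,"dy":0,"dz":-20,"spin":0},{"dx":0,"dy":0,"dz":-25,"spin":0},{"dx":0,"dy":0,"dz":-30,"spin":0},{"dx":0,"dy":0,"dz":-30,"spin":0},{"dx":0,"dy":0,"dz":-30,"spin":0}])

```text
clock: 5.45
tcp_pos: [0.514, 0.2844, 0.1003]
orientation: [[-0.9, 0.437, 0.0], [0.437, 0.9, 0.0], [-0.0, 0.0, -1.0]]
contact_force: [0.6, 0.6, -0.1]
finger_gap: 0.0558
```

```bash
cat > t.py <<'E'
from h import *
# tilt estimate: match synthetic silhouette of pack(pivot at grip) to grey+orange pixels, side & scene
def mask(im):
    h=cv2.cvtColor(im,cv2.COLOR_BGR2HSV);o=(h[...,0]<28)&(h[...,1]>150)&(h[...,2]>120)
    g=(h[...,1]<50)&(h[...,2]>105)   # grey body
    return o,g
def pts():
    g=np.array([(x,y,z) for x in(-28,28) for y in(-46,46) for z in(-14,14)])/1e3
    return g
def run():
    st=observe();R=st["orientation"];out=[]
    ims={n:snapshot(n) for n in("side","scene")}
    for th in np.radians(np.arange(0,116,5)):
        # pack axes: x=-/+tool y, y (foot->orange) = cos*toolx + sin*up, z
        ty=R[:,1];up=np.array([0,0,1.]);tx=R[:,0]
        y=np.cos(th)*tx+np.sin(th)*up;z=np.cross(ty,y)
        piv=st["tcp_pos"]-.011*up
        c=piv-.035*y
        sc=0
        for n,im in ims.items():
            m=np.zeros(im.shape[:2],np.uint8);P=c+pts()@np.array([ty,y,z])
            cv2.fillConvexPoly(m,cv2.convexHull(proj(n,P).round().astype(np.int32)),1)
            o,g=mask(im);t=(o|g)
            box=cv2.dilate(m,np.ones((31,31)))>0
            far=proj(n,piv)[0]
            below=np.zeros_like(box);below[int(far[1])+4:]=1   # ignore fingers
            cyl=(m>0)&below
            sc+=(t&cyl).sum()-(~t&cyl).sum()
        out.append((int(np.degrees(th).round()),int(sc)))
    print(sorted(out,key=lambda a:-a[1])[:5]);print(st["clock"],st["tcp_pos"],st["contact_force"],st["ft_torque"],st["finger_gap"])
    for n,i in ims.items():cv2.imwrite(f"pics/cur_{n}.png",i)
run()
E
python3 t.py
```

```text
[(115, 199), (110, 162), (105, 145), (100, 108), (95, 50)]
5.45 [0.514  0.2844 0.1003] [ 0.6382  0.6211 -0.1478] [ 0.0632 -0.0468 -0.0056] 0.05575334702727982
```

```bash
python3 - <<'E'
from h import *
b=cv2.imread("pics/cur_side.png");s=cv2.imread("pics/cur_scene.png")
c=cv2.resize(b[140:260,200:320],(400,400),interpolation=cv2.INTER_CUBIC)
d=cv2.resize(s[110:230,185:305],(400,400),interpolation=cv2.INTER_CUBIC)
cv2.imwrite("pics/up1.png",np.hstack([c,d]))
E
```

```text
(no output)
```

View pics/up1.png

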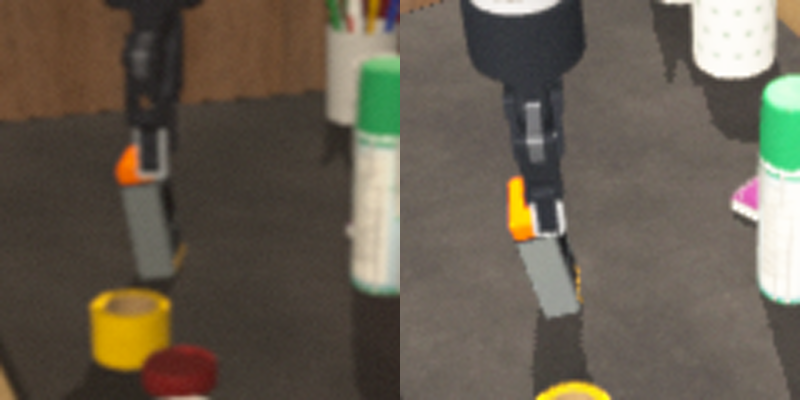

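The pack hangs almost upright with its foot on the desk, since the force no longer carries its weight. It still leans about 10°. I'll nudge the top toward the foot side and press very lightly.

Emit:
jog_arm(plan=[{"dx":-2,"dy":0,"dz":0,"spin":0},{"dx":-4,"dy":0,"dz":0,"spin":0},{"dx":-6,"dy":0,"dz":1,"spin":0},{"dx":-8,"dy":0,"dz":1,"spin":0},{"dx":-10,"dy":0,"dz":2,"spin":0},{"dx":-10,"dy":0,"dz":2,"spin":0}])

```text
clock: 6.15
tcp_pos: [0.5235, 0.2799, 0.0984]
orientation: [[-0.9, 0.437, 0.001], [0.437, 0.9, 0.0], [-0.0, 0.0, -1.0]]
contact_force: [0.7, -1.0, 2.9]
finger_gap: 0.0556
```

```bash
python3 t.py; python3 - <<'E'
from h import *
# edge angle of the orange/grey left silhouette in the side view
b=cv2.imread("pics/cur_side.png");g=cv2.cvtColor(b,cv2.COLOR_BGR2GRAY)[192:226,225:262]
h=cv2.cvtColor(b,cv2.COLOR_BGR2HSV)[192:226,225:262]
for r in range(0,34,3): print(192+r,g[r].tolist())
E
```

```text
[(115, 203), (110, 202), (105, 164), (100, 91), (95, 44)]
6.15 [0.5235 0.2799 0.0984] [ 0.6562 -1.0424  2.9083] [-0.1664 -0.0971  0.0224] 0.05561243611858272
192 [56, 58, 57, 56, 57, 55, 54, 55, 56, 54, 55, 55, 56, 73, 106, 121, 127, 127, 128, 140, 142, 130, 112, 108, 104, 108, 114, 132, 124, 95, 65, 57, 57, 57, 59, 56, 60]
195 [57, 57, 56, 59, 57, 53, 56, 57, 56, 55, 57, 55, 56, 57, 66, 81, 90, 91, 90, 90, 88, 89, 87, 92, 92, 84, 76, 66, 53, 50, 52, 56, 56, 55, 57, 56, 52]
198 [57, 58, 56, 62, 55, 56, 59, 55, 58, 58, 57, 59, 57, 58, 69, 88, 101, 106, 107, 105, 107, 105, 107, 103, 99, 82, 58, 34, 35, 46, 55, 56, 60, 60, 57, 59, 58]
201 [56, 58, 58, 59, 60, 61, 61, 61, 57, 57, 58, 59, 57, 55, 71, 88, 103, 108, 105, 105, 104, 106, 103, 106, 100, 89, 63, 40, 32, 43, 53, 55, 56, 55, 57, 56, 58]
204 [59, 63, 59, 60, 60, 59, 60, 60, 60, 61, 61, 58, 60, 61, 66, 82, 96, 103, 108, 104, 104, 106, 104, 105, 100, 93, 70, 42, 35, 42, 53, 55, 55, 57, 57, 58, 57]
207 [59, 61, 62, 61, 59, 62, 57, 60, 62, 60, 60, 62, 61, 63, 63, 76, 91, 103, 104, 104, 106, 106, 105, 106, 102, 94, 75, 52, 50, 50, 54, 
[... 281 characters left out ...]
 107, 104, 102, 102, 91, 70, 47, 45, 58, 61, 62, 61, 59, 62, 62]
216 [63, 61, 62, 66, 60, 63, 64, 64, 67, 63, 63, 63, 62, 64, 62, 67, 78, 93, 102, 102, 104, 104, 101, 103, 104, 101, 94, 76, 65, 75, 80, 72, 66, 63, 62, 65, 60]
219 [61, 60, 60, 59, 59, 62, 62, 63, 62, 64, 61, 63, 64, 64, 64, 64, 76, 89, 101, 104, 105, 103, 102, 103, 102, 102, 96, 86, 74, 69, 64, 63, 64, 62, 65, 62, 65]
222 [63, 60, 64, 58, 60, 62, 61, 59, 62, 63, 59, 60, 62, 60, 61, 61, 67, 83, 92, 103, 104, 102, 100, 102, 104, 111, 106, 91, 70, 63, 64, 63, 59, 58, 59, 60, 61]
225 [57, 63, 61, 62, 61, 62, 63, 61, 62, 63, 67, 67, 65, 66, 65, 61, 54, 45, 49, 48, 45, 46, 41, 42, 46, 47, 49, 51, 54, 58, 61, 62, 62, 61, 61, 56, 58]
```

The lean is now about 3° and the foot is pressing at 3 N, so I'll let go.

Emit:
jog_arm(plan=[{"dx":0,"dy":0,"dz":0,"spin":0},{"dx":0,"dy":0,"dz":0,"spin":0},{"dx":0,"dy":0,"dz":0,"spin":0},{"dx":0,"dy":0,"dz":0,"spin":0},{"dx":0,"dy":0,"dz":0,"spin":0},{"dx":0,"dy":0,"dz":0,"spin":0},{"dx":0,"dy":0,"dz":0,"spin":0}], fingers=0.8)

```text
clock: 6.95
tcp_pos: [0.523, 0.28, 0.0983]
orientation: [[-0.9, 0.437, 0.0], [0.437, 0.9, 0.0], [-0.0, 0.0, -1.0]]
contact_force: [-1.1, -0.2, 0.1]
finger_gap: 0.0771
```

Emit:
jog_arm(plan=[{"dx":0,"dy":0,"dz":-25,"spin":0},{"dx":0,"dy":0,"dz":-60,"spin":0},{"dx":0,"dy":0,"dz":-90,"spin":0},{"dx":0,"dy":0,"dz":-90,"spin":0},{"dx":0,"dy":0,"dz":-90,"spin":0}])

```text
clock: 7.45
tcp_pos: [0.5231, 0.28, 0.1885]
orientation: [[-0.9, 0.437, 0.001], [0.437, 0.9, 0.0], [-0.001, 0.001, -1.0]]
contact_force: [0.9, 0.2, -0.3]
finger_gap: 0.077
```

```bash
python3 - <<'E'
from h import *
import pickle
st=observe();w=snapshot("wrist");b=snapshot("side");s=snapshot("scene");pickle.dump(st,open("w2.pkl","wb"))
print(st["clock"],st["tcp_pos"],st["orientation"],st["contact_force"],st["finger_gap"])
c=cv2.resize(b[160:260,200:300],(267,400),interpolation=cv2.INTER_CUBIC)
c=cv2.resize(b[160:250,215:275],(240,360),interpolation=cv2.INTER_CUBIC)
cv2.imwrite("pics/w2.png",w);cv2.imwrite("pics/s2.png",s);cv2.imwrite("pics/b2.png",b)
cv2.imwrite("pics/stand.png",np.hstack([w[20:380],c]))
E
```

```text
7.45 [0.5231 0.28   0.1885] [[-0.8996  0.4366  0.0008]
 [ 0.4366  0.8996  0.0003]
 [-0.0005  0.0006 -1.    ]] [ 0.8546  0.1769 -0.2509] 0.07704333975224045
```

View pics/stand.png

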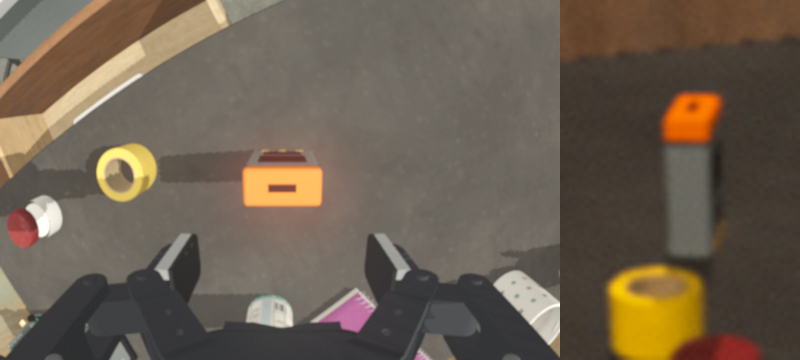

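The pack stands upright and let go. Its orange top face spans about (243–322, 186–226) in the full wrist image. I'll fit its pose and check where the dock would appear from a viewpoint above it.

```bash
python3 - <<'E'
from h import *
import pickle
st=pickle.load(open("w2.pkl","rb"));w=cv2.imread("pics/w2.png")
h=cv2.cvtColor(w,cv2.COLOR_BGR2HSV);m=((h[...,0]<25)&(h[...,1]>130)&(h[...,2]>200)).astype(np.uint8);m[:,:220]=0;m[:,345:]=0;m[:165]=0;m[240:]=0
m=cv2.morphologyEx(m,cv2.MORPH_CLOSE,np.ones((9,9)))
n,l,s,c=cv2.connectedComponentsWithStats(m);k=1+s[1:,4].argmax();print(s[k])
cn=max(cv2.findContours((l==k).astype(np.uint8),cv2.RETR_EXTERNAL,cv2.CHAIN_APPROX_NONE)[0],key=cv2.contourArea)
rc=cv2.minAreaRect(cn);uv=cv2.boxPoints(rc);print(uv)
R=st["orientation"]
best=None
for i in range(4):
    q=np.roll(uv,i,0)
    L=np.array([[28,14,92],[-28,14,92],[-28,-14,92],[28,-14,92]])/1e3
    for qq in(q,q[::-1]):
        x,r=fit(lambda P:wproj(st,P),L,qq,[.51,.28,np.arctan2(R[1,1],R[0,1])])
        e=np.abs(r).max()
        if best is None or e<best[0]:best=(e,x,r)
e,x,r=best;print(e,x,np.degrees(x[2])%180,"tool yaw",np.degrees(np.arctan2(R[1,1],R[0,1])))
d=R.T@(np.array([x[0],x[1],.070])-st["tcp_pos"])*1e3;print("delta tool mm",d)
E
```

```text
[ 243  186   80   41 3105]
[[243. 186.]
 [322. 186.]
 [322. 226.]
 [243. 226.]]
0.9732780484467867 [0.5139 0.2849 4.2613] 64.15471041400372 tool yaw 64.11188237298012
delta tool mm [ 10.4394   0.3148 118.4701]
```

Emit:
jog_arm(plan=[{"dx":10,"dy":0,"dz":10,"spin":0},{"dx":10,"dy":0,"dz":40,"spin":0},{"dx":10,"dy":0,"dz":70,"spin":0},{"dx":10,"dy":0,"dz":95,"spin":0},{"dx":10,"dy":0,"dz":112,"spin":0},{"dx":10,"dy":0,"dz":116,"spin":0},{"dx":10,"dy":0,"dz":116,"spin":0},{"dx":10,"dy":0,"dz":116,"spin":0}])

```text
clock: 8.4
tcp_pos: [0.5142, 0.2846, 0.0728]
orientation: [[-0.9, 0.436, 0.001], [0.436, 0.9, 0.0], [-0.0, 0.001, -1.0]]
contact_force: [1.2, 0.3, 0.3]
finger_gap: 0.0766
```

Emit:
jog_arm(plan=[{"dx":0,"dy":0,"dz":0,"spin":0},{"dx":0,"dy":0,"dz":0,"spin":0},{"dx":0,"dy":0,"dz":0,"spin":0},{"dx":0,"dy":0,"dz":0,"spin":0},{"dx":0,"dy":0,"dz":0,"spin":0},{"dx":0,"dy":0,"dz":0,"spin":0},{"dx":0,"dy":0,"dz":0,"spin":0}], fingers=0.2)

```text
clock: 9.1
tcp_pos: [0.5144, 0.2846, 0.0733]
orientation: [[-0.9, 0.437, 0.001], [0.437, 0.9, 0.001], [-0.001, 0.001, -1.0]]
contact_force: [-1.9, 0.4, 6.7]
finger_gap: 0.0552
```

Emit:
jog_arm(plan=[{"dx":0,"dy":0,"dz":-25,"spin":0},{"dx":0,"dy":0,"dz":-60,"spin":0},{"dx":0,"dy":0,"dz":-100,"spin":0},{"dx":0,"dy":0,"dz":-140,"spin":0},{"dx":0,"dy":0,"dz":-165,"spin":0},{"dx":0,"dy":0,"dz":-180,"spin":0},{"dx":0,"dy":0,"dz":-180,"spin":0}])

```text
clock: 9.8
tcp_pos: [0.5146, 0.2847, 0.2546]
orientation: [[-0.9, 0.437, 0.004], [0.437, 0.9, 0.002], [-0.003, 0.003, -1.0]]
contact_force: [0.3, 0.4, -2.0]
finger_gap: 0.0554
```

```bash
python3 - <<'E'
from h import *
st=observe();R=st["orientation"];print(st["tcp_pos"],st["contact_force"],st["finger_gap"],st["joint_pos"])
# dock x yaw -11.55; tool y yaw 64.1 -> -11.55 (turn -75.7) or +104.3 
bay=np.array([.6014,-.1234,.25]);print(R.T@(bay-st["tcp_pos"])*1e3)
E
```

```text
[0.5146 0.2847 0.2546] [ 0.2874  0.4038 -2.0264] 0.055406472705989675 [ 24.4132  23.7177  88.6721   0.0008  67.384  -39.7009]
[-256.2048 -329.2471    4.1923]
```

The pack is held (2 N carried). I'll carry it to a viewing point beside the dock and turn it 75.7° into line.

Emit:
jog_arm(plan=[{"dx":-10,"dy":-20,"dz":0,"spin":0.1},{"dx":-27,"dy":-58,"dz":0,"spin":0.22},{"dx":-45,"dy":-97,"dz":0,"spin":0.34},{"dx":-63,"dy":-136,"dz":0,"spin":0.46},{"dx":-81,"dy":-175,"dz":0,"spin":0.58},{"dx":-99,"dy":-214,"dz":0,"spin":0.7},{"dx":-117,"dy":-253,"dz":0,"spin":0.82},{"dx":-130,"dy":-280,"dz":0,"spin":0.92}])

```text
clock: 10.6
tcp_pos: [0.5079, -0.0266, 0.2511]
orientation: [[-0.192, 0.981, -0.002], [0.981, 0.192, -0.0], [0.0, -0.002, -1.0]]
contact_force: [0.1, 1.0, -2.5]
finger_gap: 0.0552
```

```bash
python3 - <<'E'
from h import *
st=observe();R=st["orientation"];print(st["tcp_pos"],st["finger_gap"],np.degrees(np.arctan2(R[1,1],R[0,1])))
print(R.T@(np.array([.507,-.135,.25])-st["tcp_pos"])*1e3)
E
```

```text
[ 0.5079 -0.0266  0.2511] 0.055162054131697974 11.061107366350937
[-106.2229  -21.6681    1.1526]
```

Emit:
jog_arm(plan=[{"dx":-30,"dy":-6,"dz":0,"spin":0.13},{"dx":-65,"dy":-13,"dz":0,"spin":0.26},{"dx":-95,"dy":-19,"dz":0,"spin":0.36},{"dx":-105,"dy":-21,"dz":0,"spin":0.4},{"dx":-105,"dy":-21,"dz":0,"spin":0.4},{"dx":-105,"dy":-21,"dz":0,"spin":0.4},{"dx":-105,"dy":-21,"dz":0,"spin":0.4}])

```text
clock: 11.3
tcp_pos: [0.5089, -0.1302, 0.252]
orientation: [[0.197, 0.98, -0.0], [0.98, -0.197, 0.0], [0.0, -0.0, -1.0]]
contact_force: [0.1, 0.1, -2.6]
finger_gap: 0.0551
```

```bash
python3 - <<'E'
from h import *
import pickle
st=observe();w=snapshot("wrist");pickle.dump(st,open("w3.pkl","wb"));R=st["orientation"]
cv2.imwrite("pics/w3.png",w);print(st["clock"],st["tcp_pos"],np.degrees(np.arctan2(R[1,1],R[0,1])))
cv2.imwrite("pics/w3c.png",cv2.resize(w[110:310,220:470],(750,600),interpolation=cv2.INTER_CUBIC))
x=[.6074,-.094,-.2017]
print(wproj(st,place(x,np.array([[-28,-46,104],[28,-46,104],[-28,-14,104],[28,-14,104],[-28,74,104],[28,74,104]])/1e3)))
E
```

```text
11.3 [ 0.5089 -0.1302  0.252 ] -11.378121279403368
[[354.5236 191.9537]
 [413.7201 192.8991]
 [356.1965 155.1695]
 [416.4412 157.6418]
 [357.5953  53.0043]
 [418.6899  59.5587]]
```

View pics/w3c.png

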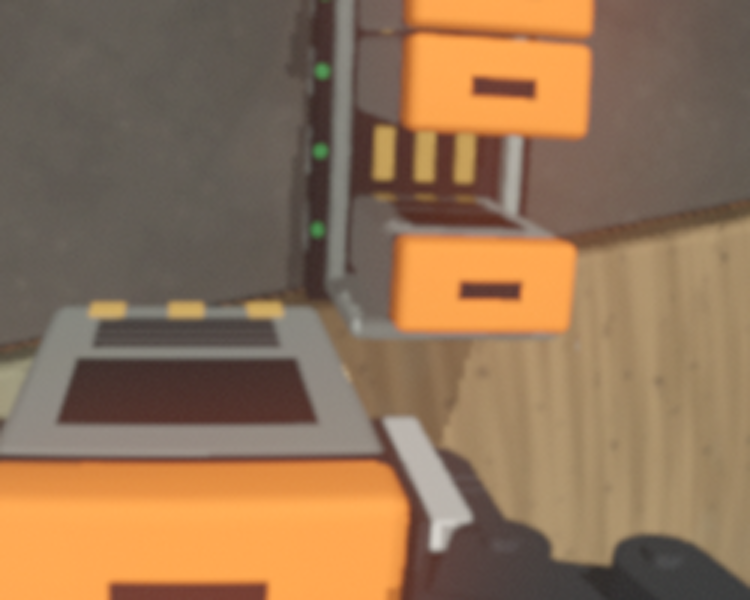

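The empty bay's brass strips show at crop (372–476, 125–183). The neighbour caps border it at row 135 above and row 237 below. The held pack hangs straight, with its foot edge at row 307. I'll quantify the alignment numerically.

```bash
python3 - <<'E'
from h import *
import pickle
st=pickle.load(open("w3.pkl","rb"));R=st["orientation"]
f=lambda P:wproj(st,P)
b=lambda X,Y:(220+X/3,110+Y/3)
x=np.array([.6074,-.094,-.2017])
# near pack cap (4 corners: top right-bottom z104; left/+y edges at cap bottom ~z 91), third pack
L=np.array([[28,-74,104],[28,-46,91],[-28,-46,91],[28,-14,104],[-28,-14,91],[0,-46,91],[0,-14,104],[28,-60,104],[28,0,104],[0,-74,104]])/1e3
uv=np.array([b(571,332),b(577,239),b(395,236),b(588,137),b(402,134),b(486,237),b(496,136),b(574,286),b(590,90),b(482,333)])
p=f(place(x,L));print("residual before",(p-uv).round(1).tolist())
x2,r=fit(f,L,uv,x);print(x2,np.degrees(x2[2]),r.round(1).tolist(),"bay",place(x2,[[0,-.03,.012]]),"old bay",place(x,[[0,-.03,.012]]))
print("bay strip mid px (x col)",f(place(x2,np.array([[-16,-30,12],[0,-30,12],[16,-30,12]])/1e3)),"meas cols",[220+c/3 for c in(384,424.5,464.5)])
t=np.array([[14,0,73],[14,28,73],[14,-28,73]])/1e3
print("foot edge pred",f(st["tcp_pos"]+t@R.T),"meas",b(186,307),b(318,307),b(57,307))
E
```

```text
residual before [[0.3, 1.9], [-3.8, 0.3], [-0.2, 0.3], [0.4, 2.0], [-1.0, -0.9], [-1.2, 0.5], [1.9, 0.9], [0.9, 2.6], [0.7, 1.9], [1.8, 1.7]]
[ 0.6068 -0.0929 -0.1864] -10.681087551924112 [[0.8, 0.5], [-3.8, -1.1], [-0.3, -0.2], [-0.1, 0.4], [-1.7, -1.5], [-1.2, -0.5], [1.3, -0.1], [1.2, 1.1], [-0.1, 0.4], [2.2, 0.8]] bay [[ 0.6012 -0.1224  0.012 ]] old bay [[ 0.6014 -0.1234  0.012 ]]
bay strip mid px (x col) [[347.7275 161.1393]
 [361.3175 161.29  ]
 [374.6347 161.4935]] meas cols [348.0, 361.5, 374.83333333333337]
foot edge pred [[284.4282 208.2516]
 [328.9101 208.299 ]
 [239.8546 208.2225]] meas (282.0, 212.33333333333331) (326.0, 212.33333333333331) (239.0, 212.33333333333331)
```

```bash
python3 - <<'E'
from h import *
import pickle
st=pickle.load(open("w3.pkl","rb"));R=st["orientation"];f=lambda P:wproj(st,P)
b=lambda X,Y:np.array((220+X/3,110+Y/3))
# right edges & y=-74/-14 edges at z104; left edges at cap bottom, height unknown h
uv=np.array([b(571,332),b(575,260),b(588,137),b(591,50),b(395,240),b(394,330),b(402,130),b(406,36),b(384,155),b(424.5,155),b(464.5,155),b(322,71),b(320,151),b(317,229)])
def model(q):
    h,xl=q[3],q[4]
    L=np.array([[.028,-.074,.104],[.028,-.052,.104],[.028,-.014,.104],[.028,.013,.104],[-.028,-.046,h],[-.028,-.073,.104],[-.028,-.0145,.104],[-.028,.013,.104],[-.016,-.03,.012],[0,-.03,.012],[.016,-.03,.012],[xl,0,.012],[xl,-.03,.012],[xl,-.06,.012]])
    return f(place(q[:3],L))
W=np.array([[1,1],[1,0],[1,1],[1,0],[1,0],[0,1],[0,1],[1,0],[1,0],[1,0],[1,0],[1,1],[1,1],[1,1]])*1.
W[4:8,0]=0
r=least_squares(lambda q:((model(q)-uv)*W).ravel(),[.607,-.093,-.19,.09,-.038],loss="soft_l1")
print(r.x,np.degrees(r.x[2]),((model(r.x)-uv)*W).round(1).tolist())
x=r.x[:3];bay=place(x,[[0,-.03,.012]])[0];print("bay",bay)
c,s=np.cos(x[2]),np.sin(x[2])
tgt=bay[:2]+.00115*np.array([c,s])+.0011*np.array([-s,c]);print("tcp xy target",tgt)
d=R.T@(np.array([*tgt,.20])-st["tcp_pos"])*1e3;print(d,"spin",-(x[2]-np.arctan2(R[1,1],R[0,1])))
E
```

```text
[ 0.6071 -0.0923 -0.1992  0.09   -0.0401] -11.411358969518249 [[0.0, 0.1], [1.1, 0.0], [-0.1, 0.0], [0.3, -0.0], [-0.0, -0.0], [0.0, 0.1], [0.0, 0.6], [0.0, -0.0], [-0.5, -0.0], [-0.4, -0.0], [-0.4, -0.0], [-0.2, -0.3], [-0.0, -0.4], [0.3, -0.3]]
bay [ 0.6011 -0.1217  0.012 ]
tcp xy target [ 0.6025 -0.1208]
[27.6886 89.9015 51.9993] spin 0.0005801071282622305
```

Emit:
jog_arm(plan=[{"dx":7,"dy":25,"dz":0,"spin":0},{"dx":17,"dy":58,"dz":0,"spin":0},{"dx":24,"dy":80,"dz":10,"spin":0},{"dx":27,"dy":90,"dz":25,"spin":0},{"dx":27,"dy":90,"dz":40,"spin":0},{"dx":27,"dy":90,"dz":52,"spin":0},{"dx":27,"dy":90,"dz":52,"spin":0},{"dx":27,"dy":90,"dz":52,"spin":0}])

```text
clock: 12.15
tcp_pos: [0.6022, -0.1229, 0.2007]
orientation: [[0.2, 0.98, 0.0], [0.98, -0.2, -0.0], [-0.0, 0.0, -1.0]]
contact_force: [0.3, 0.8, -2.2]
finger_gap: 0.0555
```

Emit:
jog_arm(plan=[{"dx":0,"dy":0,"dz":0,"spin":0},{"dx":0,"dy":0,"dz":0,"spin":0}])

```text
clock: 12.35
tcp_pos: [0.6026, -0.1231, 0.2011]
orientation: [[0.2, 0.98, 0.001], [0.98, -0.2, -0.0], [-0.0, 0.001, -1.0]]
contact_force: [-0.1, 0.2, -2.2]
finger_gap: 0.0552
```

```bash
python3 - <<'E'
from h import *
import pickle
st=observe();w=snapshot("wrist");pickle.dump(st,open("w4.pkl","wb"));s=snapshot("scene");b=snapshot("side")
cv2.imwrite("pics/w4.png",w);cv2.imwrite("pics/s4.png",s);cv2.imwrite("pics/b4.png",b);print(st["clock"],st["tcp_pos"],st["orientation"][:,1],st["contact_force"])
A=cv2.resize(w[130:280,200:365],(440,400),interpolation=cv2.INTER_CUBIC)
B=cv2.resize(s[190:310,325:425],(333,400),interpolation=cv2.INTER_CUBIC)
cv2.imwrite("pics/w4c.png",np.hstack([A,B]))
E
```

```text
12.35 [ 0.6026 -0.1231  0.2011] [ 0.9798 -0.1999  0.0013] [-0.0821  0.1806 -2.1565]
```

View pics/w4c.png

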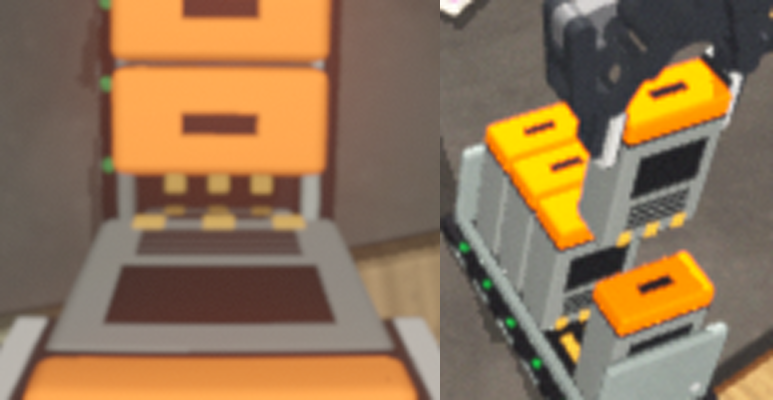

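The hover view shows the pack aligned left to right: foot, strips and neighbour caps all centre near column 282. The gap to the upper neighbour works out at about 5 mm rather than 2, so I'll shift about 2.8 mm toward it and start down slowly.

Emit:
jog_arm(plan=[{"dx":2.8,"dy":0,"dz":0,"spin":0},{"dx":2.8,"dy":0,"dz":4,"spin":0},{"dx":2.8,"dy":0,"dz":9,"spin":0},{"dx":2.8,"dy":0,"dz":14,"spin":0},{"dx":2.8,"dy":0,"dz":17,"spin":0},{"dx":2.8,"dy":0,"dz":18,"spin":0},{"dx":2.8,"dy":0,"dz":18,"spin":0}])

```text
clock: 13.2
tcp_pos: [0.603, -0.1202, 0.1821]
orientation: [[0.2, 0.98, -0.0], [0.98, -0.2, 0.0], [0.0, -0.0, -1.0]]
contact_force: [0.2, -0.2, -1.8]
finger_gap: 0.055
```

```bash
python3 - <<'E'
from h import *
st=observe();w=snapshot("wrist");cv2.imwrite("pics/w5.png",w)
print(st["clock"],st["tcp_pos"],st["contact_force"])
# vertical profile (BGR) near image columns over the foot / third cap boundary
for c in(262,298):
    print(c,[tuple(int(v) for v in w[r,c-2:c+3].mean(0)) for r in range(184,222)])
E
```

```text
13.2 [ 0.603  -0.1202  0.1821] [ 0.1879 -0.1893 -1.818 ]
262 [(81, 167, 254), (81, 167, 255), (81, 166, 254), (81, 167, 254), (81, 167, 254), (81, 167, 254), (81, 167, 254), (81, 167, 254), (81, 167, 254), (81, 167, 253), (81, 167, 253), (80, 167, 253), (80, 166, 253), (80, 165, 253), (80, 165, 253), (80, 165, 253), (80, 165, 252), (79, 164, 252), (77, 161, 248), (72, 151, 238), (65, 137, 220), (65, 128, 199), (72, 129, 181), (76, 132, 173), (73, 126, 164), (64, 108, 146), (60, 96, 133), (73, 107, 141), (95, 129, 156), (111, 141, 165), (115, 142, 163), (104, 125, 146), (81, 94, 118), (66, 74, 102), (63, 70, 99), (64, 71, 99), (69, 76, 102), (66, 73, 100)]
298 [(65, 116, 191), (65, 116, 191), (64, 116, 190), (65, 116, 190), (65, 117, 192), (67, 126, 205), (72, 143, 228), (77, 158, 245), (80, 165, 253), (80, 166, 254), (81, 166, 253), (80, 165, 253), (81, 166, 253), (80, 165, 253), (79, 165, 253), (79, 165, 253), (79, 165, 253), (79, 165, 252), (78, 163, 250), (74, 155, 242), (67, 142, 227), (68, 136, 211), (78, 144, 198), (86, 151, 193), (85, 149, 188), (75, 131, 170), (61, 98, 136), (68, 82, 115), (98, 107, 127), (119, 128, 142), (121, 132, 144), (108, 117, 133), (83, 91, 115), (67, 75, 104), (63, 71, 102), (65, 73, 103), (70, 77, 105), (66, 74, 102)]
```

The gap to the neighbour now measures about 1.7–2.0 mm, which is centred. I'll continue down and watch the forces.

Emit:
jog_arm(plan=[{"dx":0,"dy":0,"dz":3,"spin":0},{"dx":0,"dy":0,"dz":7,"spin":0},{"dx":0,"dy":0,"dz":11,"spin":0},{"dx":0,"dy":0,"dz":15,"spin":0},{"dx":0,"dy":0,"dz":18,"spin":0},{"dx":0,"dy":0,"dz":20,"spin":0},{"dx":0,"dy":0,"dz":20,"spin":0}])

```text
clock: 13.95
tcp_pos: [0.6029, -0.1201, 0.162]
orientation: [[0.2, 0.98, -0.001], [0.98, -0.2, 0.0], [-0.0, -0.001, -1.0]]
contact_force: [-0.3, -0.3, -2.6]
finger_gap: 0.055
```

Emit:
jog_arm(plan=[{"dx":0,"dy":0,"dz":5,"spin":0},{"dx":0,"dy":0,"dz":11,"spin":0},{"dx":0,"dy":0,"dz":18,"spin":0},{"dx":0,"dy":0,"dz":25,"spin":0},{"dx":0,"dy":0,"dz":32,"spin":0},{"dx":0,"dy":0,"dz":38,"spin":0},{"dx":0,"dy":0,"dz":40,"spin":0},{"dx":0,"dy":0,"dz":40,"spin":0}])

```text
clock: 14.75
tcp_pos: [0.603, -0.1201, 0.122]
orientation: [[0.2, 0.98, -0.0], [0.98, -0.2, 0.0], [0.0, -0.0, -1.0]]
contact_force: [0.4, 0.2, -2.1]
finger_gap: 0.0554
```

Emit:
jog_arm(plan=[{"dx":0,"dy":0,"dz":5,"spin":0},{"dx":0,"dy":0,"dz":11,"spin":0},{"dx":0,"dy":0,"dz":17,"spin":0},{"dx":0,"dy":0,"dz":22,"spin":0},{"dx":0,"dy":0,"dz":26,"spin":0},{"dx":0,"dy":0,"dz":28,"spin":0},{"dx":0,"dy":0,"dz":30,"spin":0},{"dx":0,"dy":0,"dz":30,"spin":0}])

```text
clock: 15.55
tcp_pos: [0.603, -0.1201, 0.0921]
orientation: [[0.2, 0.98, -0.0], [0.98, -0.2, 0.0], [0.0, -0.0, -1.0]]
contact_force: [-0.0, 0.0, -2.4]
finger_gap: 0.0556
```

Emit:
jog_arm(plan=[{"dx":0,"dy":0,"dz":1,"spin":0},{"dx":0,"dy":0,"dz":2,"spin":0},{"dx":0,"dy":0,"dz":3,"spin":0},{"dx":0,"dy":0,"dz":4,"spin":0},{"dx":0,"dy":0,"dz":5,"spin":0},{"dx":0,"dy":0,"dz":5,"spin":0}])

```text
clock: 16.15
tcp_pos: [0.603, -0.1201, 0.0871]
orientation: [[0.2, 0.98, -0.0], [0.98, -0.2, 0.0], [0.0, -0.0, -1.0]]
contact_force: [0.3, -0.1, -2.2]
finger_gap: 0.0556
```

Emit:
jog_arm(plan=[{"dx":0,"dy":0,"dz":0.5,"spin":0},{"dx":0,"dy":0,"dz":1,"spin":0},{"dx":0,"dy":0,"dz":1,"spin":0}])

```text
clock: 16.45
tcp_pos: [0.603, -0.1201, 0.0862]
orientation: [[0.2, 0.98, -0.0], [0.98, -0.2, 0.0], [-0.0, -0.0, -1.0]]
contact_force: [-0.4, 0.3, -1.9]
finger_gap: 0.0554
```

No contact yet, and the expected floor is at about 0.0855. I'll go on in small steps.

Emit:
jog_arm(plan=[{"dx":0,"dy":0,"dz":0.5,"spin":0},{"dx":0,"dy":0,"dz":0.8,"spin":0},{"dx":0,"dy":0,"dz":0.8,"spin":0}])

```text
clock: 16.75
tcp_pos: [0.6031, -0.1201, 0.0855]
orientation: [[0.2, 0.98, -0.0], [0.98, -0.2, 0.0], [-0.0, -0.0, -1.0]]
contact_force: [0.5, -0.5, -2.4]
finger_gap: 0.0554
```

Emit:
jog_arm(plan=[{"dx":0,"dy":0,"dz":0.4,"spin":0},{"dx":0,"dy":0,"dz":0.6,"spin":0},{"dx":0,"dy":0,"dz":0.6,"spin":0}])

```text
clock: 17.05
tcp_pos: [0.6031, -0.1201, 0.0854]
orientation: [[0.2, 0.98, 0.0], [0.98, -0.2, -0.0], [-0.0, 0.0, -1.0]]
contact_force: [-2.7, 0.2, 5.4]
finger_gap: 0.0554
```

The pack touched down at TCP z = 0.0854 with about 7 N on the floor. I'll release it and retreat straight up.

Emit:
jog_arm(plan=[{"dx":0,"dy":0,"dz":0,"spin":0},{"dx":0,"dy":0,"dz":0,"spin":0},{"dx":0,"dy":0,"dz":0,"spin":0},{"dx":0,"dy":0,"dz":0,"spin":0},{"dx":0,"dy":0,"dz":0,"spin":0},{"dx":0,"dy":0,"dz":0,"spin":0},{"dx":0,"dy":0,"dz":0,"spin":0}], fingers=0.8)

```text
clock: 17.75
tcp_pos: [0.6031, -0.1201, 0.0849]
orientation: [[0.2, 0.98, -0.0], [0.98, -0.2, 0.0], [0.0, -0.0, -1.0]]
contact_force: [0.3, 0.1, 0.1]
finger_gap: 0.077
```

Emit:
jog_arm(plan=[{"dx":0,"dy":0,"dz":-10,"spin":0},{"dx":0,"dy":0,"dz":-30,"spin":0},{"dx":0,"dy":0,"dz":-60,"spin":0},{"dx":0,"dy":0,"dz":-95,"spin":0},{"dx":0,"dy":0,"dz":-130,"spin":0},{"dx":0,"dy":0,"dz":-150,"spin":0},{"dx":0,"dy":0,"dz":-150,"spin":0},{"dx":0,"dy":0,"dz":-150,"spin":0}])

```text
clock: 18.55
tcp_pos: [0.6029, -0.1201, 0.235]
orientation: [[0.2, 0.98, 0.0], [0.98, -0.2, -0.0], [0.0, 0.0, -1.0]]
contact_force: [-0.1, 0.0, -1.1]
finger_gap: 0.0767
```

```bash
python3 - <<'E'
from h import *
st=observe();w=snapshot("wrist");s=snapshot("scene");cv2.imwrite("pics/w6.png",w);cv2.imwrite("pics/s6.png",s);print(st["clock"],st["tcp_pos"],st["contact_force"])
o=cv2.imread("pics/scene0.png")
for n,(y0,y1,x0,x1) in dict(can=(130,202,290,316),jar=(265,300,255,282),roll=(225,252,224,251)).items():
    print(n,(cv2.absdiff(o,s)[y0:y1,x0:x1].max(2)>50).sum())
A=cv2.resize(w[20:320,160:400],(360,450),interpolation=cv2.INTER_CUBIC)
B=cv2.resize(s[210:330,320:420],(375,450),interpolation=cv2.INTER_CUBIC)
cv2.imwrite("pics/fin.png",np.hstack([A,B]))
E
```

```text
18.55 [ 0.6029 -0.1201  0.235 ] [-0.1155  0.0067 -1.0944]
can 0
jar 0
roll 0
```

View pics/fin.png

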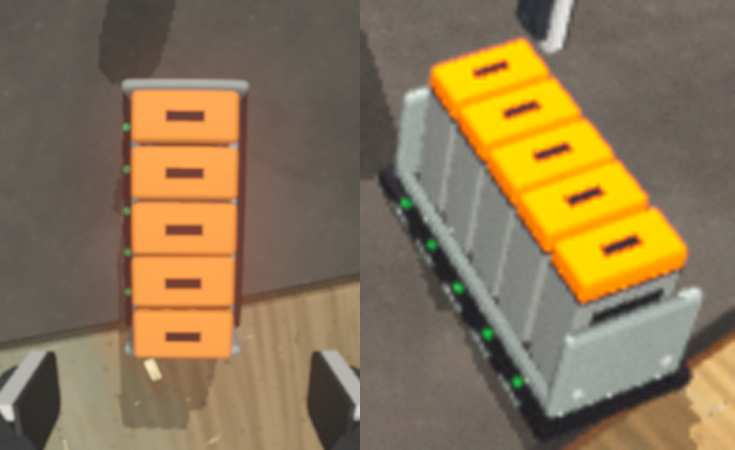

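The five packs sit in an even, straight row with their tops level. The bystanders show no pixel change. I'll hand in.

```bash
python3 -c "
from rig import *
print(finish_job())"
```

```text
the job is handed in; nothing more can be done
None
```

The loose battery pack is standing in the empty bay of the charging dock, contacts down and released, and the job is handed in. It took about 19 s of the 61 s allowed; no verdict was reported.

**How it was done:**
1. I gripped the pack lightly by the narrow sides at its orange end and lifted it. It came up flat at first, so I eased the grip until it swung foot-down between the pads.
2. I set it on its foot on the open desk, corrected the last few degrees of lean, and let go. The camera showed it standing free and upright.
3. I took it again from above by the narrow sides, carried it to the dock, centred it over the bay with the wrist camera, and lowered it until it touched.

**Last checks:**
- **Seating:** the pack touched down at tool height 0.0854 m, where 0.0853 m was expected, with about 7 N on the dock floor. There was no noticeable side force on the way in.
- **Dock packs:** the final pictures show five packs in a straight, evenly spaced row with level tops. I judged this by eye and did not measure the final offsets of the pack or its neighbours.
- **Can, jar and tape roll:** their image regions show no change from the start.

**Disagreement:** the scene camera and the wrist camera placed the bay about 1.7 mm apart. I trusted the wrist camera's direct view of the gap between the pack and its neighbour, and the clean entry agreed with it.

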